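Pack the waxed dental casts and put the spatula away

TASK

Clear up this dental case: stand the wax spatula, which was left lying across the case pan, in the blue beaker with its blade up, and pack the two waxed plaster casts upright in the pan, the pink-waxed one flat on the pink mat and the red-waxed one flat on the red mat. The casts are brittle: grip them with no more than about 30 N and set them down gently, never dropped or tipped over. Leave everything else on the bench where it is.

Things in the scene. Friction and masses are not known exactly. Their poses are not given: they have to be found in the camera images.
- cast_pink: yellow plaster cast with bright pink wax and ivory teeth on top, loose, 160 g: block 62 (x) by 52 (y) by 30 mm high, flat upright sides, teeth and wax to 42 mm. Origin: centre of underside, z up, teeth arch towards -x. Cracks at a grip over 37 N (each finger) or over 40 N against the pan: grip the flat sides with 20 to 30 N, TCP 28 mm above the underside; lower it slowly, release within 5 mm
- cast_red: yellow plaster cast with deep red wax and ivory teeth on top, loose, 160 g: block 62 (x) by 52 (y) by 30 mm high, flat upright sides, teeth and wax to 42 mm. Origin: centre of underside, z up, teeth arch towards -x. Cracks at a grip over 37 N (each finger) or over 40 N against the pan: grip the flat sides with 20 to 30 N, TCP 28 mm above the underside; lower it slowly, release within 5 mm
- pan: grey open metal pan, fixed, outside 120 (x) by 252 (y) by 32 mm high, walls 4 mm; a low divider 4 mm thick (top 14 mm above the bench) makes two pockets, each 112 (x) by 120 mm (y) inside: pink mat in the +y one, red mat in the -y one. Origin: centre of the underside
- pocket_pink (a point): centre of the pink mat's upper face (6 mm above the bench), axes as the pan's
- pocket_red (a point): centre of the red mat's upper face (6 mm above the bench), axes as the pan's
- spatula: wax spatula 190 mm long along its x, loose, lying across the pan's long walls (underside 32 mm above the bench), anywhere along the pan: square dark wood handle 12 x 12 mm, x = -95 to +55 mm, then a thin steel blade to +95 mm. Origin: underside, mid-length. 60 g; centre of mass about 10 mm from mid-length towards the handle's plain end
- spatula_butt (a point): plain end of the handle, on its axis (x = -95 mm, 6 mm above the underside)
- spatula_tip (a point): tip of the blade (x = +95 mm, on the axis)
- spatula_grip (a point): point on the handle's axis 15 mm from mid-length towards the blade, 110 mm from the plain end: a good place to grip
- beaker: blue ceramic instrument beaker, loose, 350 g, round, outside 68 mm across, 90 mm high, straight wall 4 mm, inside 60 mm across. Origin: centre of the underside, z up
- beaker_in (a point): centre of the beaker's inner floor, 5 mm above its underside
- beaker_rim (a point): centre of the beaker's mouth, 90 mm above its underside
- cast_bare: bare pale-grey plaster dental cast without wax, 62 x 52 x 42 mm high; a bystander. Loose; origin at the centre of the underside
- coffee: green paper coffee cup with white lid, 80 mm across, 107 mm high; a bystander. Loose; origin at the centre of the underside
- burner: small amber glass spirit burner, 72 mm across, 72 mm high, behind the pan (equipment up to 190 mm high stands farther back, beyond x = 0.74); a bystander. Loose; origin at the centre of the underside
- bowl: green mixing bowl, 110 mm across, 55 mm high; a bystander. Loose; origin at the centre of the underside
- waxbox: flat cardboard box of wax sheets, 80 (x) x 110 (y) x 25 mm high; a bystander. Loose; origin at the centre of the underside
- monomer: amber bottle, 52 mm across, 120 mm high; a bystander. Loose; origin at the centre of the underside
- articulator: brass hinged-looking articulator frame (rigid), 90 x 75 mm, 88 mm high; a bystander. Loose; origin at the centre of the underside
There are look-alikes about, which are no part of the job. Leave any purple look-alike of the cast_red alone.

How it is judged:
At the end, for the whole second after the job is handed in: Each waxed cast stands upright (0.1 rad) on the mat of its own colour, within 36 mm of its centre; the spatula stands in the upright beaker, blade up, leaning less than 0.75 rad, plain end inside within 30 mm of the beaker's underside; all released and still (horizontal distance between cast_pink and pocket_pink below 0.036 m and height (world z) of cast_pink between 0.002 and 0.01 m and angle between each of cast_pink, cast_red, beaker's own z axis and vertical below 0.1 rad and linear speed of each of cast_pink, cast_red below 0.02 m/s and contact force between the fingers and cast_pink below 0.1 N and horizontal distance between cast_red and pocket_red below 0.036 m and height (world z) of cast_red between 0.002 and 0.01 m and contact force between the fingers and cast_red below 0.1 N and z of spatula_butt in the frame of beaker between 0 and 0.03 m and horizontal distance between spatula_butt and beaker_in below 0.034 m and angle between spatula's own x axis and vertical below 0.75 rad and linear speed of spatula below 0.03 m/s and contact force between the fingers and spatula below 0.1 N and height (world z) of beaker below 0.01 m); the robot touches nothing.
It fails at once if a waxed cast is squeezed or pushed by the fingers with more than 80 N in all (both fingers together, about 37 N each) (contact force between the fingers and cast_pink above 80 N or contact force between the fingers and cast_red above 80 N).
It fails at once if a waxed cast is pressed into the pan with more than 40 N, or dropped (falls free of the fingers faster than 0.4 m/s, a drop of about 8 mm) ((contact force between cast_pink and pan above 40 N or (contact force between the fingers and cast_pink below 0.1 N and linear speed of cast_pink above 0.4 m/s)) or (contact force between cast_red and pan above 40 N or (contact force between the fingers and cast_red below 0.1 N and linear speed of cast_red above 0.4 m/s))).
It fails at once if a waxed cast is tipped over (angle between any of cast_pink, cast_red's own z axis and vertical above 0.6 rad).
It fails at once if the beaker is shoved more than 40 mm (distance of beaker from where it was at the start of the episode above 0.04 m).
It fails at once if a bystander is moved more than 20 mm (distance of any of cast_bare, coffee, burner, bowl, waxbox, monomer, articulator from where it was at the start of the episode above 0.02 m).
It also fails if it takes over 72 s, if anything falls off the work surface, if the arm or the gripper's body presses on something with over 40 N, if the wrist force passes 120 N, or if a joint passes its speed limit or range.

ROBOT

A 7-joint arm with a two-finger parallel gripper is mounted at the origin on the work surface. World frame = base frame: x ahead of the robot, y to its left, z up, the work surface at z = 0. Lengths are in m, angles in rad, forces in N, time in s.
With the tool pointing down it reaches from about 0.4 to 0.925 m from the base axis. Payload 4.1 kg.
Tool frame: the origin (TCP) lies between the finger pads, 19 mm behind the fingertips; this is the grasp point; z points along the fingers, y is the line along which they close (so a half turn about z gives the same grasp; the last joint's range is limited). The gripper opens to 85 mm and grips with 20 to 120 N. Pads are 22 mm wide; open, the fingers measure 114 mm over their backs; the gripper's body (76 mm by 85 mm) begins 54 mm behind the grasp point. The pads swing forward as they close: fully open they stand 13 mm farther back than shut.
Start: joints at [-1.317, 0.398, 0.045, 1.537, -0.019, 1.207, -0.051], TCP at [0.225, 0.61, 0.25] pointing down, gripper open.
Joint ranges: [-2.82, 2.82], [-0.49, 2.23], [-1.37, 1.46], [0, 2.46], [-1.36, 4.5], [0.23, 2], [-2.94, 2.94]. Speed limits (rad/s): [2.57, 2.57, 3.14, 3.14, 3.14, 3.14, 3.14].

INTERFACE

Orientations are given as a 3x3 rotation matrix whose columns are the frame's x, y, z axes.
In Python, from station import robot, planner, sensors, imaging gives the robot as it stands. Calls block until the motion is done:
- robot.move_ptp(position, orientation): joint-space move of the TCP to a pose.
- robot.move_straight(position, vel=0.15, rot=None, guard=None): straight line of the TCP; rot=None keeps the orientation; vel is the mean speed in m/s. With guard (N) it stops when the force on the tool has changed by that much, and returns True; else False.
- robot.set_joints(angles): joint-space move.
- robot.command_gripper(opening): finger opening in m; the grip force is fixed at half the most; returns when the fingers have stopped.
- robot.pause(seconds).
- planner.inverse_kinematics(position, orientation): joint angles nearest the present ones, or None.
- sensors.get_state(): the state.
- imaging.camera(name): name is "side" or "top"; returns the picture (480x640x3 uint8, red, green, blue); there is no depth.
- imaging.camera_model(name): a dict with "K" (3x3 intrinsics, pixels), "rvec" (rotation vector, rad) and "tvec" (3), from world to camera coordinates, as OpenCV has them. Camera axes: x right, y down, z forward; pixel columns grow to the right and rows downward; lengths in m; the calibration is good to about 2 mm. A picture is of the moment at which its call begins. camera_model takes no time and is no camera call.
A pose or a line that the arm cannot do raises robot.Unreachable and nothing moves.
- robot.hand_in(): hands the job in; it is judged then, once.
The state is a dict: "clock": time; "joint_positions": joint angles; "joint_vel": joint speeds; "effort": joint torques, N m; "tool_pos": TCP position; "ee_rot": TCP orientation; "ft_force": force on the tool from outside, world axes, zero at the start; "ft_torque": the same for the moment, N m; "finger_gap": finger opening in m; "gripper_force": force on a finger pad.
Only numpy, scipy, OpenCV 4.12 (cv2) and the standard library are available. Lean on these libraries where they do the work, as an engineer would, in place of code of your own. Each camera call takes 0.05 s, during which the arm holds its last target. There are 200 camera calls.

## Working session

There is one attempt and no reset: what is moved stays moved. The work goes in short steps, each a Python script; the robot and the scene stay as the last script left them, time stands still between calls to the robot, and variables do not carry over. Pictures are saved under pics/ and viewed, at most 10 in all, crops included, and the job is handed in when it is done.

```bash
ls; mkdir -p pics; python3 - <<'E'
from station import robot, planner, sensors, imaging
import cv2, numpy as np
for n in("top","side"):
    im=imaging.camera(n); cv2.imwrite(f"pics/{n}0.png",im[:,:,::-1])
    m=imaging.camera_model(n); R=cv2.Rodrigues(np.array(m["rvec"]))[0]
    print(n,m["K"],(-R.T@np.array(m["tvec"]).ravel()).round(3)); print(R.round(3))
s=sensors.get_state(); print(s["clock"],s["tool_pos"],s["ee_rot"],s["finger_gap"])
E
```

```text
pics
top [[541.5557401    0.         319.32724799]
 [  0.         541.5557401  235.8462526 ]
 [  0.           0.           1.        ]] [ 0.425 -0.015  1.38 ]
[[-0.026 -1.    -0.007]
 [-0.994  0.026 -0.109]
 [ 0.11   0.004 -0.994]]
side [[525.52855521   0.         312.59127982]
 [  0.         525.52855521 241.63658887]
 [  0.           0.           1.        ]] [ 0.123 -0.623  0.88 ]
[[ 0.819 -0.574 -0.019]
 [-0.426 -0.585 -0.69 ]
 [ 0.385  0.573 -0.723]]
0.1 [0.22437371 0.60949591 0.24906604] [[-9.38450877e-01  3.45412377e-01 -4.91906744e-04]
 [ 3.45412709e-01  9.38449420e-01 -1.65697874e-03]
 [-1.10711367e-04 -1.72490399e-03 -9.99998506e-01]] 0.0852458828217841
```

View pics/top0.png

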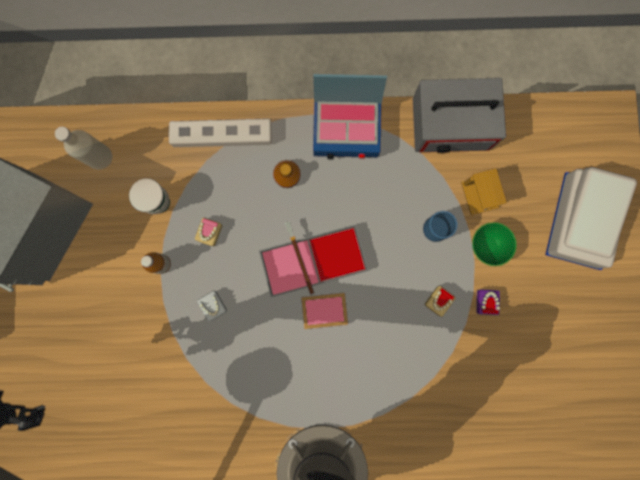

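View pics/side0.png

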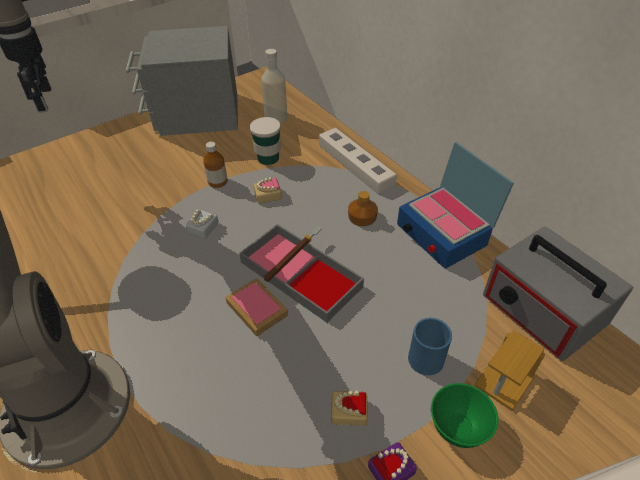

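Top view: pink cast at (208,231), red cast at (440,299), purple look-alike at (488,301), beaker at (438,227). The spatula runs from blade tip (289,222) to butt (311,292) across the pan. The pink pocket is on the left (+y), and the wax box (325,310) is in front of the pan. Next, enlarged crops.

```bash
python3 - <<'E'
import cv2, numpy as np
t=cv2.imread("pics/top0.png"); s=cv2.imread("pics/side0.png")
def c(im,u,v,w,h,W,H): return cv2.resize(im[v-h//2:v+h//2,u-w//2:u+w//2],(W,H),interpolation=cv2.INTER_CUBIC)
r1=np.hstack([c(t,208,231,50,50,260,260),c(t,440,299,50,50,260,260),c(t,438,227,50,50,260,260)])
r2=np.hstack([c(t,310,262,120,100,390,325),c(s,300,265,144,120,390,325)])
cv2.imwrite("pics/crop.png",np.vstack([r1,r2]))
E
```

```text
(no output)
```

View pics/crop.png

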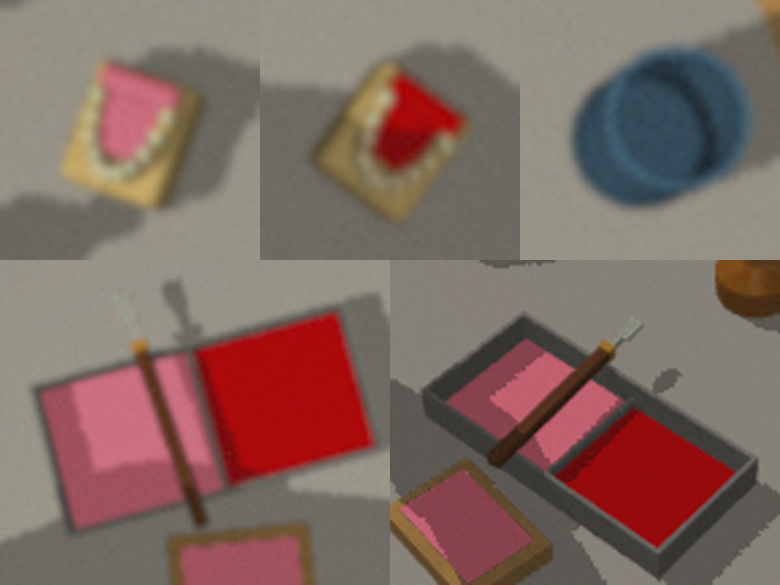

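The crops show both casts with their teeth arch edges, the beaker rim circle, and the spatula lying mainly over the pink pocket with its blade away from the robot. Now I'll measure these.

```bash
python3 - <<'E'
from h import *
print("pan corners",ray("top",[[261.1,250.5],[273,295],[354.6,227.4],[365.4,269.8]],.032)[:,:2].round(4).tolist())
q=ray("top",[[261.1,250.5],[273,295],[354.6,227.4],[365.4,269.8]],.032); print(" centre",q.mean(0).round(4))
def tri(a,b):
    P=[]
    for n in("top","side"):
        m=imaging.camera_model(n);P.append(np.array(m["K"])@np.c_[cv2.Rodrigues(np.array(m["rvec"]))[0],np.array(m["tvec"]).ravel()])
    X=cv2.triangulatePoints(P[0],P[1],np.array(a,float),np.array(b,float));return (X[:3]/X[3]).ravel().round(4)
print("butt",tri((311.5,292),(266.8,278)),"tip",tri((287.5,222.8),(319.6,227.9)))
print("rim top",ray("top",[443.3,225.1],.09).round(4))
s=cv2.cvtColor(cv2.imread("pics/side0.png"),cv2.COLOR_BGR2HSV)
c=blob(((s[...,0]>90)&(s[...,0]<125)&(s[...,1]>75)).astype(np.uint8)*255,430,346,28,35);x,y,w,h=cv2.boundingRect(c);print("side beaker bbox",x,y,w,h)
for C in((.590,-.309),tuple(ray("top",[443.3,225.1],.09)[0,:2])):
    a=np.linspace(0,6.28,90);o=np.vstack([np.c_[C[0]+.034*np.cos(a),C[1]+.034*np.sin(a),0*a+z] for z in(0,.09)])
    p=proj("side",o);print(C,p.min(0),p.max(0)); p=proj("top",o);print("  top",p.min(0),p.max(0))
t=cv2.cvtColor(cv2.imread("pics/top0.png"),cv2.COLOR_BGR2HSV)
c=blob(((t[...,0]>90)&(t[...,0]<125)&(t[...,1]>75)).astype(np.uint8)*255,438,227,22,22);print("top beaker bbox",cv2.boundingRect(c))
for name,u,v in(("bowl",494,243),("artic",484,190)): print(name,ray("top",[u,v],.05).round(3))
# IK checks: spatula upright over beaker, tool horizontal / tilted
B=np.array([.588,-.305]); r=np.array([*(B/np.linalg.norm(B)),0])
for az in(-40,-20,0,20):
  for tilt in(0,15,25):
    a=np.deg2rad(tilt);th=np.deg2rad(az);c,s_=np.cos(th),np.sin(th);f=np.array([c*r[0]-s_*r[1],s_*r[0]+c*r[1],0])
    zt=np.cos(a)*f-np.sin(a)*np.array([0,0,1]);xt=np.sin(a)*f+np.cos(a)*np.array([0,0,1])
    for sg in(1,-1):
      R=np.c_[sg*xt,np.cross(zt,sg*xt),zt]
      print(az,tilt,sg,[None if k is None else np.round(k,2).tolist() for k in (planner.inverse_kinematics([*B,h],R) for h in(.12,.24))])
E
```

```text
pan corners [[0.5405, 0.1369], [0.4292, 0.1089], [0.5925, -0.0985], [0.4856, -0.1219]]
 centre [0.512  0.0064 0.032 ]
butt [0.4338 0.0134 0.0397] tip [0.6077 0.069  0.0397]
rim top [[ 0.5852 -0.3077  0.09  ]]
side beaker bbox 409 318 43 57
(0.59, -0.309) [409.99684214 317.73382311] [454.82451078 376.44182838]
  top [422.70113812 209.11425284] [457.93735014 240.96843918]
(np.float64(0.5852370051154556), np.float64(-0.30770973736736473)) [407.66239385 318.52394543] [452.35902621 377.28333544]
  top [422.28404583 211.08515395] [457.50536207 242.83449388]
top beaker bbox (424, 212, 33, 29)
bowl [[ 0.543 -0.439  0.05 ]]
artic [[ 0.676 -0.422  0.05 ]]
-40 0 1 [[-0.25, 0.9, 0.21, 2.14, 1.83, 1.38, 1.64], [-0.15, 0.61, 0.1, 2.18, 1.86, 1.41, 1.89]]
-40 0 -1 [[-0.81, 1.27, 0.9, 2.15, 1.63, 0.72, -1.69], [-0.84, 0.98, 1.0, 2.2, 1.69, 0.77, -1.47]]
-40 15 1 [[-0.25, 0.71, 0.24, 2.17, 1.79, 1.09, 1.81], [-0.18, 0.44, 0.16, 2.16, 1.71, 1.11, 2.11]]
-40 15 -1 [[-0.77, 1.04, 0.93, 2.18, 1.7, 0.53, -1.54], [-0.87, 0.79, 1.09, 2.18, 1.56, 0.53, -1.15]]
-40 25 1 [[-0.23, 0.61, 0.26, 2.16, 1.71, 0.89, 
[... 1229 characters left out ...]
 1.45]]
0 25 -1 [[-0.19, 0.63, 0.65, 2.4, 3.21, 0.91, -1.99], [1.23, 0.31, -0.95, 2.33, 2.65, 0.6, -1.0]]
20 0 1 [[-0.38, 1.88, 1.24, 2.34, 2.7, 1.89, 0.01], [-0.28, 1.26, 1.25, 2.39, 3.29, 1.9, 0.47]]
20 0 -1 [[1.25, 0.98, -0.64, 2.31, 3.79, 1.27, -1.15], [-0.28, 1.26, 1.25, 2.39, 3.29, 1.9, -2.68]]
20 15 1 [[1.62, 1.08, -1.16, 2.32, 3.36, 0.71, 2.49], [1.62, 0.61, -1.16, 2.32, 3.49, 0.61, 1.93]]
20 15 -1 [[1.62, 1.08, -1.16, 2.32, 3.36, 0.71, -0.65], [1.62, 0.61, -1.16, 2.32, 3.49, 0.61, -1.21]]
20 25 1 [[1.57, 0.88, -1.16, 2.3, 3.13, 0.55, 2.47], [1.61, 0.46, -1.15, 2.26, 3.52, 0.36, 1.75]]
20 25 -1 [[1.57, 0.88, -1.16, 2.3, 3.13, 0.55, -0.67], [1.61, 0.46, -1.15, 2.26, 3.52, 0.36, -1.4]]
```

Measurements agree with the given sizes:

| Item | Position (x, y) | Check |
|---|---|---|
| Spatula butt | (0.434, 0.013) | z 0.040 |
| Pan centre | (0.513, 0.007) | yaw about 13° |
| Beaker | (0.588, -0.308) | two views within 5 mm |

I'll take the spatula first and test the grip force on its handle, since it isn't brittle.

```bash
cat >> h.py <<'E'
Z=np.array([0,0,1.])
def down(d): # tool down, tool x along d (horizontal)
    x=np.array([*d,0.])/np.linalg.norm(d); return np.c_[x,np.cross(-Z,x),-Z]
def st():
    s=sensors.get_state();print("t%.1f"%s["clock"],"p",np.round(s["tool_pos"],4),"gap %.4f"%s["finger_gap"],"gf",np.round(s["gripper_force"],1),"ft",np.round(s["ft_force"],1));return s
d=np.array([.951,.31]);G=np.array([.538,.0473])
E
python3 - <<'E'
from h import *
R=down(-d)
robot.move_ptp([*G,.20],R); print(np.round(sensors.get_state()["joint_positions"],2))
robot.command_gripper(.04); st()
robot.move_straight([*G,.040],vel=.12,guard=15); st()
for g in(.014,.0115,.011,.010,.008,.004):
    robot.command_gripper(g); print(g); st()
cv2.imwrite("pics/g1.png",imaging.camera("side")[150:350,180:420,::-1].repeat(2,0).repeat(2,1))
E
```

```text
[-0.56  0.27  0.46  1.87 -0.14  1.03  1.85]
t2.9 p [0.538  0.0473 0.2   ] gap 0.0400 gf 0.0 ft [ 0.3 -0.4  0.1]
t4.4 p [0.5386 0.0474 0.0407] gap 0.0401 gf 0.0 ft [-0.3  1.1  0.4]
0.014
t4.8 p [0.5381 0.0474 0.0402] gap 0.0141 gf 0.0 ft [-0.3 -0.8  0.1]
0.0115
t5.0 p [0.5381 0.0474 0.0402] gap 0.0118 gf 12.0 ft [-0.2  0.   2.1]
0.011
t5.2 p [0.5381 0.0474 0.0402] gap 0.0112 gf 23.9 ft [-0.1  0.   3.2]
0.01
t5.4 p [0.5381 0.0474 0.0402] gap 0.0112 gf 47.5 ft [-1.3  0.7  4.6]
0.008
t5.6 p [0.5381 0.0474 0.0403] gap 0.0112 gf 58.9 ft [-0.9  0.6  5.7]
0.004
t5.8 p [0.5381 0.0474 0.0403] gap 0.0110 gf 58.9 ft [-0.6  0.5  6.1]
```

View pics/g1.png

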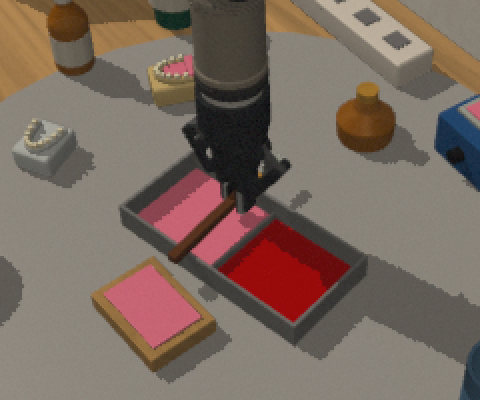

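The handle is gripped (gap 11 mm), and the force rises about 24 N per mm of over-close, so I can meter it for the casts. Next I lift and look for the shortest turn to the beaker.

```bash
cat >> h.py <<'E'
Bk=np.array([.588,-.308])
def up(f_deg,tilt,sg=-1): # tool near-horizontal pointing f, tool x = sg * (spatula up)
    th=np.deg2rad(f_deg);a=np.deg2rad(tilt);f=np.array([np.cos(th),np.sin(th),0]);zt=np.cos(a)*f-np.sin(a)*Z;xt=sg*(np.sin(a)*f+np.cos(a)*Z)
    return f,np.c_[xt,np.cross(zt,xt),zt]
E
python3 - <<'E'
from h import *
robot.move_straight([*G,.32],vel=.2); s=st(); j0=np.array(s["joint_positions"]);print(j0.round(2))
for az in range(-130,60,15):
  for tl in(10,20):
    f,R=up(az,tl); p=np.r_[Bk+.017*f[:2],.27]
    k=planner.inverse_kinematics(p,R); kl=planner.inverse_kinematics(p-[0,0,.15],R)
    if k is not None and kl is not None: print(az,tl,np.round(k,2),"dmax %.2f"%abs(np.array(k)-j0).max(),np.round(kl,2))
E
```

```text
t7.4 p [0.5373 0.0472 0.3188] gap 0.0106 gf 58.4 ft [0.5 1.5 0.2]
[-0.59  0.17  0.48  1.71 -0.08  1.28  1.8 ]
-130 10 [-0.37  1.    0.76  1.35  0.6   1.65 -0.53] dmax 2.33 [-0.36  1.22  0.75  1.35  0.46  1.54 -0.64]
-130 20 [-0.36  0.93  0.77  1.36  0.5   1.59 -0.49] dmax 2.29 [-0.36  1.13  0.76  1.39  0.37  1.45 -0.6 ]
-115 10 [-0.42  0.87  0.66  1.56  0.81  1.46 -0.63] dmax 2.43 [-0.41  1.09  0.63  1.56  0.71  1.34 -0.77]
-115 20 [-0.43  0.8   0.71  1.55  0.69  1.38 -0.54] dmax 2.34 [-0.43  1.03  0.7   1.58  0.58  1.22 -0.66]
-100 10 [-0.41  0.71  0.51  1.76  1.09  1.34 -0.77] dmax 2.57 [-0.42  0.98  0.53  1.76  1.01  1.19 -0.95]
-100 20 [-0.45  0.66  0.6   1.75  0.94  1.21 -0.62] dmax 2.42 [-0.44  0.91  0.6   1.78  0.88  1.05 -0.81]
-85 10 [-0.31  0.57  0.32  1.95  1.4   1.26 -0.9 ] dmax 2.70 [-0.39  0.88  0.43  1.95  1.36  1.11 -1.16]
-85 20 [-0.38  0.51  0.45  1.93  1.24  1.09 -0.73] dmax 2.53 [-0.46  0.82  0.56  1.96  1.23  0.89 -1.  ]
-70 10 [-0.12  0.45  0.11  2.12  1.73  1.21 -1.01] dmax 2.81 [-0.16  0.77  0.16  2.12  1.8   1.22 -1.35]
-70 20 [-0.19  0.37  0.23  2.09  1.57  
[... 1035 characters left out ...]
.19  4.15  1.47 -2.5 ] dmax 4.30 [ 1.66  1.03 -1.17  2.19  3.69  0.34 -0.94]
20 10 [ 0.06  0.82  1.06  2.08  4.19  1.82 -2.34] dmax 4.27 [ 1.72  1.21 -1.15  2.03 -1.32  0.38 -1.94]
20 20 [ 1.57  0.57 -0.95  2.01 -1.34  0.64 -2.44] dmax 4.24 [ 1.68  1.06 -1.15  2.04 -1.18  0.28 -2.21]
35 10 [ 1.3   0.64 -0.56  1.86 -1.33  1.12 -2.34] dmax 4.13 [ 1.3   0.91 -0.56  1.86 -1.3   1.02 -2.1 ]
35 20 [ 0.97  0.5  -0.16  1.85 -1.34  1.19 -2.43] dmax 4.23 [ 1.12  0.76 -0.36  1.88 -1.33  1.02 -2.18]
50 10 [ 0.84  0.68  0.05  1.68 -1.35  1.59 -2.33] dmax 4.13 [ 0.84  0.91  0.05  1.68 -1.36  1.54 -2.12]
50 20 [ 0.67  0.62  0.25  1.67 -1.3   1.56 -2.39] dmax 4.19 [ 0.82  0.82  0.05  1.7  -1.27  1.4  -2.2 ]
```

```bash
python3 - <<'E'
from h import *
f,R=up(-90,15); p=np.r_[Bk+.017*f[:2],.27]
robot.move_ptp(p,R); s=st(); print(np.round(s["joint_positions"],2))
a=imaging.camera("top")[140:320,340:580,::-1];b=imaging.camera("side")[150:420,270:630,::-1]
cv2.imwrite("pics/b1.png",np.hstack([cv2.resize(a,(400,300)),cv2.resize(b,(400,300))]))
E
```

```text
t9.6 p [ 0.5882 -0.3248  0.27  ] gap 0.0105 gf 58.5 ft [ 0.1  0.1 -0.4]
[-0.39  0.58  0.45  1.88  1.22  1.2  -0.78]
```

View pics/b1.png

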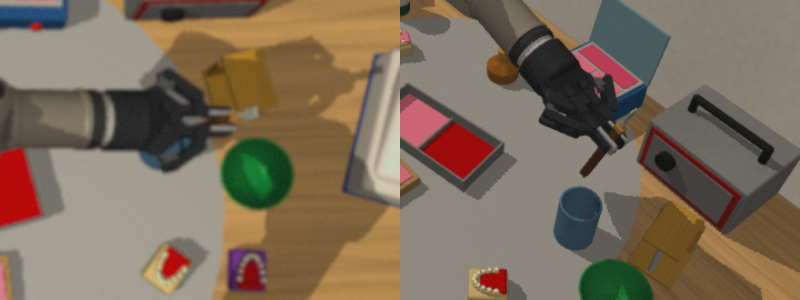

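The spatula is held blade up above the beaker, with its butt at about (436,307) in the side view. I'll check that against the prediction, then lower it under guard and release.

```bash
python3 - <<'E'
from h import *
f,R=up(-90,15); p=np.r_[Bk+.017*f[:2],.27]
e=np.linalg.norm(proj("side",[[.588,-.297,.164]])[0]-[436.5,307]); print("butt pixel error",e)
if e<10:
    robot.move_straight(p-[0,0,.12],vel=.12)
    hit=robot.move_straight(p-[0,0,.162],vel=.03,guard=4); print(hit); s=st()
    for g in (.0125,.016,.024): robot.command_gripper(g); st()
    cv2.imwrite("pics/b2.png",cv2.resize(imaging.camera("side")[230:410,350:590,::-1],(640,480)))
E
```

```text
butt pixel error 2.638142089780762
True
t12.0 p [ 0.5879 -0.3254  0.1152] gap 0.0109 gf 58.7 ft [0.5 0.9 3.1]
t12.2 p [ 0.5876 -0.3247  0.1138] gap 0.0124 gf 0.1 ft [ 0.6 -0.5 -0.7]
t12.4 p [ 0.5875 -0.3248  0.114 ] gap 0.0162 gf 0.0 ft [-0.   0.4  0.4]
t12.7 p [ 0.5876 -0.3249  0.1142] gap 0.0238 gf 0.0 ft [-0.8 -0.5 -0.5]
```

View pics/b2.png

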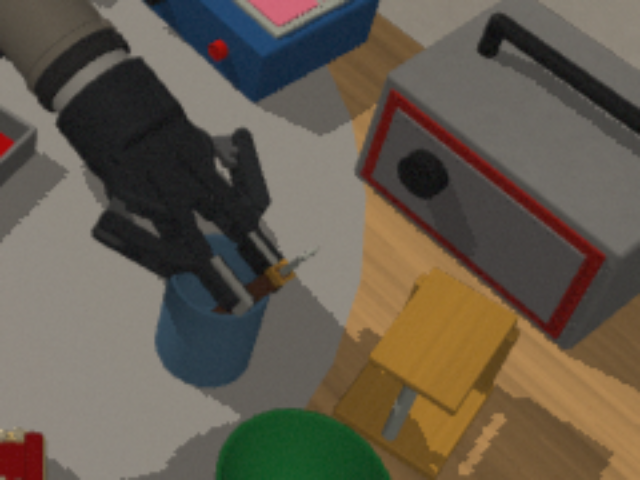

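The spatula is resting in the beaker, leaning slightly, and the fingers are clear. Next I back away along the tool axis and pick up the red cast with metered grip.

```bash
cat >> h.py <<'E'
def grip(w=.0545,f=22):
    robot.command_gripper(.058); g=w
    while g>.046:
        robot.command_gripper(g); F=sensors.get_state()["gripper_force"]
        if np.max(F)>=f: break
        g-=.00035
    print("cmd %.4f"%g); return st()
def pick(c,cx):
    R=down(cx); robot.move_ptp([*c,.16],R); robot.command_gripper(.072)
    robot.move_straight([*c,.07],vel=.15); hit=robot.move_straight([*c,.028],vel=.06,guard=8); print("hit",hit); s=st()
    if hit: return
    grip(); robot.move_straight([*c,.12],vel=.08); print("lifted"); return st()
PY=np.deg2rad(13.3);PX=np.array([np.cos(PY),np.sin(PY)])
RED=np.array([.528,-.053]);PINK=np.array([.499,.067])
def place(c,cx):
    R=down(cx); robot.move_ptp([*c,.13],R); st(); robot.move_straight([*c,.055],vel=.08)
    print("touch",robot.move_straight([*c,.031],vel=.015,guard=3)); s=st()
    if s["tool_pos"][2]>.041: return print("too high - holding")
    g=s["finger_gap"]
    for dg in(.0005,.001,.003,.006): robot.command_gripper(g+dg)
    st(); robot.move_straight([*c,.14],vel=.12)
E
python3 - <<'E'
from h import *
f,R=up(-90,15); p=sensors.get_state()["tool_pos"]
robot.move_straight(p-.11*R[:,2],vel=.12); robot.move_straight(p-.11*R[:,2]+[0,0,.13],vel=.2); st()
j=np.array(sensors.get_state()["joint_positions"]);c=np.array([.4046,-.3062]);x=np.array([.787,-.617])
for sg in(1,-1):
    for P,v in((c,x),(RED,PX)):
        k=planner.inverse_kinematics([*P,.04],down(sg*v)); print(sg,None if k is None else np.round(k,2))
b=imaging.camera("top")[180:340,380:600,::-1];b=np.hstack([cv2.resize(b,(400,300)),cv2.resize(imaging.camera("side")[250:450,310:570,::-1],(400,300))]);cv2.imwrite("pics/b3.png",b)
E
```

```text
t14.6 p [ 0.587  -0.2187  0.2715] gap 0.0239 gf 0.0 ft [ 0.3 -0.5 -0.8]
1 [ 0.26  0.45  0.37  2.07 -0.25  0.67 -1.44]
1 [-0.13  0.46  0.18  2.01 -0.13  0.69 -1.2 ]
-1 [ 0.52  0.42  0.05  2.06 -0.03  0.66  1.5 ]
-1 [ 0.3   0.46 -0.34  2.    0.23  0.71  1.62]
```

View pics/b3.png

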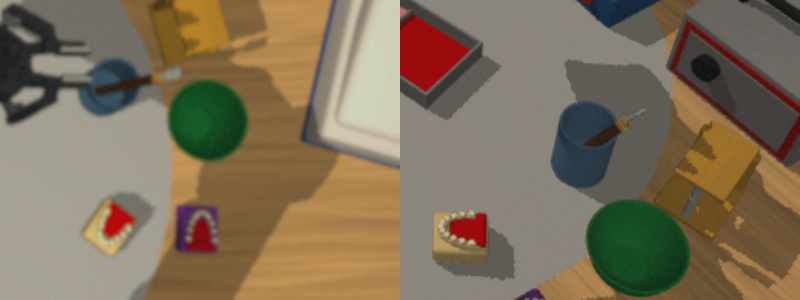

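The spatula leans against the beaker rim, blade up, and the beaker is upright and in place. Now the red cast.

```bash
python3 - <<'E'
from h import *
def tri(a,b):
    P=[]
    for n in("top","side"):
        m=imaging.camera_model(n);P.append(np.array(m["K"])@np.c_[cv2.Rodrigues(np.array(m["rvec"]))[0],np.array(m["tvec"]).ravel()])
    X=cv2.triangulatePoints(P[0],P[1],np.array(a,float),np.array(b,float));return (X[:3]/X[3]).ravel().round(4)
print("tip",tri((479,218.9),(466,324.7)))
pick(np.array([.4046,-.3062]),np.array([.787,-.617]))
E
```

```text
tip [ 0.5839 -0.3645  0.1878]
hit False
t18.0 p [ 0.4047 -0.3064  0.0281] gap 0.0721 gf 0.0 ft [-0.3  0.4  0.7]
cmd 0.0510
t20.6 p [ 0.4046 -0.3062  0.0282] gap 0.0513 gf 25.4 ft [1.5 1.9 5.4]
lifted
t21.9 p [ 0.4042 -0.3059  0.1195] gap 0.0518 gf 25.5 ft [-0.3  0.4 -1.8]
```

Red cast lifted at 25 N with a 52 mm gap. Placing it.

```bash
python3 - <<'E'
from h import *
place(RED,PX)
cv2.imwrite("pics/r1.png",np.hstack([cv2.resize(imaging.camera("top")[200:320,230:390,::-1],(400,300)),cv2.resize(imaging.camera("side")[200:335,220:400,::-1],(400,300))]))
c=np.array([.5937,.2735]);x=np.array([.942,-.335])
for sg in(1,-1):
    for P,v in((c,x),(PINK,PX)):
        k=planner.inverse_kinematics([*P,.04],down(sg*v)); print(sg,None if k is None else np.round(k,2))
E
```

```text
t23.0 p [ 0.5272 -0.0555  0.1298] gap 0.0514 gf 25.5 ft [-1.3 -1.1 -2.4]
touch True
t25.4 p [ 0.5279 -0.053   0.0342] gap 0.0514 gf 26.3 ft [-0.2  0.1  4.8]
t26.2 p [ 0.5266 -0.0528  0.0331] gap 0.0570 gf 0.0 ft [-0.3  0.   0.1]
1 [-0.68  0.63  0.26  1.71 -0.21  0.83 -2.24]
1 [-0.39  0.42  0.21  2.07 -0.14  0.66 -1.43]
-1 [-0.27  0.63 -0.31  1.69  0.24  0.85  0.54]
-1 [ 0.09  0.43 -0.37  2.06  0.24  0.69  1.37]
```

View pics/r1.png

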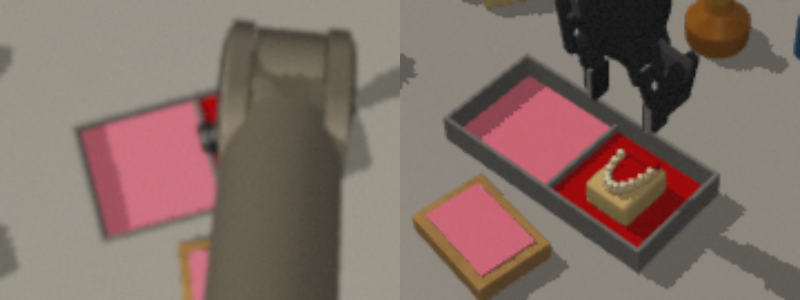

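The red cast stands flat near the middle of the red mat. Now the pink cast.

```bash
python3 - <<'E'
from h import *
print("coffee lid",ray("top",[148,196],.107).round(3))
s=pick(np.array([.5937,.2735]),np.array([.942,-.335]))
if s and s["finger_gap"]>.049: place(PINK,PX)
p=sensors.get_state()["tool_pos"]
robot.move_ptp([.45,.32,.28],down(PX)); st()
cv2.imwrite("pics/f1.png",np.hstack([cv2.resize(imaging.camera("top")[150:330,170:410,::-1],(400,300)),cv2.resize(imaging.camera("side")[180:390,200:480,::-1],(400,300))]))
cv2.imwrite("pics/top9.png",imaging.camera("top")[:,:,::-1])
E
```

```text
coffee lid [[0.672 0.397 0.107]]
hit False
t30.5 p [0.594  0.2736 0.0282] gap 0.0720 gf 0.0 ft [ 0.3 -0.7 -0.1]
cmd 0.0510
t33.2 p [0.5938 0.2737 0.0283] gap 0.0516 gf 26.0 ft [-0.4  1.   3.3]
lifted
t34.5 p [0.5932 0.2733 0.1192] gap 0.0515 gf 26.1 ft [ 0.2  0.7 -2.6]
t35.4 p [0.4999 0.0682 0.1302] gap 0.0514 gf 26.1 ft [-0.5 -0.3 -1.2]
touch True
t37.8 p [0.4989 0.067  0.0342] gap 0.0516 gf 26.8 ft [-0.   0.1  4.8]
t38.6 p [0.4977 0.0668 0.0333] gap 0.0577 gf 0.0 ft [0.5 0.6 0.6]
t40.8 p [0.4505 0.3179 0.2789] gap 0.0575 gf 0.0 ft [ 0.3 -0.2 -0.3]
```

View pics/f1.png

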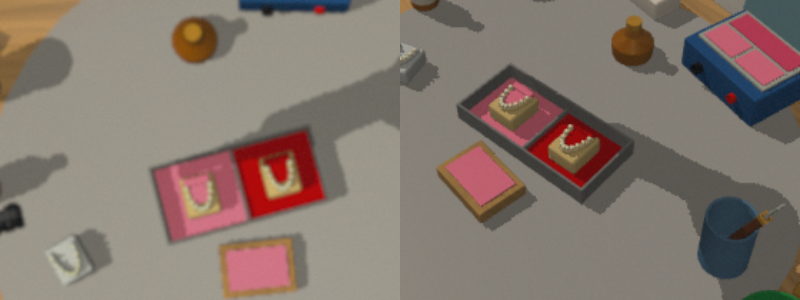

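Both casts stand flat near their mat centres, and the spatula is in the upright beaker with its blade up. The bystanders look unmoved and the arm is clear.

```bash
python3 -c "
from station import robot
robot.pause(.3); print(robot.hand_in())"
```

```text
the job is handed in; nothing more can be done
None
```

I handed the job in after about 41 s of the 72 s allowed; no verdict came back: the pink and red casts stand upright on their own mats, gripped at no more than about 27 N per finger, the spatula stands blade up in the beaker, and nothing else on the bench looked moved.

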